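Lengthen a push-button telescopic rack by one hole and stand a tub in it

TASK

The food tub does not fit in the telescopic rack on the counter. Push the rack's sprung button down and slide the inner tube out until the button pops up in the next hole, then stand the tub upright on the counter between the two end plates, lengthwise along the tube. Work gently (the rack is light and bends easily: push and pinch it only lightly), let go of everything, and do not disturb the other things on the counter.

Things in the scene. Friction and masses are not known exactly. Their poses are not given: they have to be found in the camera images.
- rack: Rack fixed to the counter. Origin on the counter under the outer tube's middle line; y along the tube, the way the inner tube slides out (up to 0.3 rad from world +y); z up; end plates on its -x side. Outer tube: 54 mm wide (x), 40 mm high, y = -134 to 85 mm; a 14 mm slot on top with two holes 28 (x) x 24 mm (y).
- first_hole (a point): Centre of the first hole, at the tube's top: rack x = 0, y = -85, z = 40 mm. The second hole is alike but in a dark-sided saddle, 56 mm long and 60 wide, its top 42 mm above the counter, clamped somewhere on the tube: its centre is 41 to 55 mm further along +y, not reported: look, or feel for it.
- button (a joint): The button, carried by the inner tube. Value: how far down it is (m). 0: up, its rounded shoulder locked in a hole with 2 mm play either way along the tube. From about 0.005 the tube can slide. 0.006: between the holes it stays down by itself under the tube's wall, rubbing lightly. 0.008: stop. Spring 3 N up, 5.7 N at the stop. Let alone it pops up in the second hole; held down it passes it.
- button_top (a point): Centre of the top of the button's cap, moving with it. Cap: black, round, 22 mm in diameter, 18 mm high, on a thin neck; up, it spans 51 to 69 mm above the counter, between the holes 45 to 63 mm. Starts at rack x = 0, y = -85, z = 69 mm. The fingers' forces on the button and the rest of the rack, added up, must stay below 22 N (pinch with 9 N a finger at most).
- pole (a joint): How far the inner tube is slid out (m): 0 at the start (button up in the first hole), 0.041 to 0.055 (2 mm play) when locked in the second hole, where it stops hard; 0.075 at the end stop. Sliding friction 2 to 3 N. The inner tube, its end plate and the button move together along rack +y.
- fixed_face (a point): Point on the inner face of the fixed end plate, at rack x = -75, y = 2, z = 75 mm. The plate is 4 mm thick, spans x = -131 to -27 mm and is 81 mm high; its top rim is 10 mm thick, reaching y = 5 mm.
- plate_face (a point): Point on the inner face of the sliding end plate (same shape as the fixed one), at rack x = -75, z = 75 mm, y = 107 mm + pole; axes as the rack's. Its rim's inner edge is at y = 104 mm + pole, so the clear gap between the rims is 99 mm + pole.
- tub: Black food tub with a grey lid: a rigid closed box 60 (x) x 120 (y) x 80 mm high with straight sides, 0.17 to 0.35 kg, standing loose on the counter. Origin: centre of its underside; z up. It belongs on the counter midway between the end plates, centred about rack x = -75 mm, its long side along the tube; grip it across its 60 mm.
- paper_cup: Bystander: paper cup, 76 mm in diameter, 95 mm high, beyond the rack. Origin under its centre.
- spice_jar: Bystander: spice jar, 48 mm in diameter, 105 mm high, beyond the rack. Origin under its centre.
- measuring_cup: Bystander: small steel measuring cup, 68 mm in diameter, 42 mm high, on the robot's side between tub and rack. Origin under its centre.
Not all that is in view belongs to the job. What is shaped like the tub but purple is not meant.

How it is judged:
By the outcome, as a careful person would: the job done as asked, in the order asked, and still so for the second after the job is handed in, with the robot touching nothing.
It also fails if it takes over 64 s, if anything falls off the work surface, if the arm or the gripper's body presses on something with over 40 N, if the wrist force passes 120 N, or if a joint passes its speed limit or range.

ROBOT

A 7-joint arm with a two-finger parallel gripper is mounted at the origin on the work surface. World frame = base frame: x ahead of the robot, y to its left, z up, the work surface at z = 0. Lengths are in mm, angles in degrees, forces in N, time in s.
With the tool pointing down it reaches from about 425 to 875 mm from the base axis. Payload 4.7 kg.
Tool frame: the origin (TCP) lies midway between the tips of the shut fingers; the grasp point (between the pads) lies 19 mm behind it; z points along the fingers, y is the line along which they close (so a half turn about z gives the same grasp; the last joint's range is limited). The gripper opens to 87 mm and grips with 3 to 60 N. Pads are 19 mm wide; open, the fingers measure 117 mm over their backs; the gripper's body (75 mm by 190 mm) begins 51 mm behind the grasp point.
Start: joints at [70.938, 18.392, -4.016, 83.108, 1.295, 78.541, -3.26], TCP at [220.909, -611.33, 222.587] pointing down, gripper open.
Joint ranges: [-163.93, 163.93], [-17.29, 119.83], [-79.2, 71.16], [3.27, 140.29], [-89.18, 269.18], [5.43, 117.66], [-154.24, 154.24]. Speed limits (degrees/s): [147.25, 147.25, 180, 180, 180, 180, 180].

INTERFACE

Orientations are given as [roll, pitch, yaw] about the fixed x, y, z axes, in that order (R = Rz(yaw) Ry(pitch) Rx(roll)).
In Python, from cell import env gives the robot as it stands.
- The arm moves only by the shell command python3 -m creep 'ROWS' [FORCE]. ROWS is text: rows parted by semicolons, each of 7 numbers parted by spaces: the shift along the tool's x, y, z in mm, then the turn, a rotation vector about the tool's x, y, z in rad, then the closure, from -1 (fully open) to 1 (shut). In form: tx ty tz wx wy wz jaw; .... A call has 1 to 10 rows; each row shifts and turns the commanded pose from where the row before left it, along the tool's axes as they then stand; what a row does not reach is not made up. A row lasts 1/12 s, in which the tool goes at most 41.7 mm and 7.16 degrees, less where a joint would pass 70% of its speed; a pose out of reach is approached as far as the arm can. A call is refused whole if a number of a shift passes 41.7 or a number of a turn 0.125, either way. A call with a gripper value outside its range is refused whole. The fingers move at their own pace and stop on an object; FORCE is the grip in N (left out, the last holds). Time passes only in rows, so rows that do not move let the fingers close. It gives the time, the measured TCP pose, the force, the opening and the grip force at its end, in the units of the state.
- env.get_obs(): the state, without advancing time (a new reading comes with each control period).
- env.grab_frame(name): name is "scene" or "side" or "wrist"; returns the picture (384x512x3 uint8, blue, green, red); there is no depth.
- env.camera_model(name): a dict with "fx", "fy", "cx", "cy" (pixels), "world_from_camera" (4x4, takes a point from camera to world coordinates); the wrist camera has in their place "T_tool_cam" (4x4, takes a point from camera to tool coordinates, whose origin is the TCP and whose axes are the flange's). Camera axes: x right, y up, looking along -z (the intrinsics and any distortion apply to the point x, -y, -z); pixel columns grow to the right and rows downward; lengths in mm; the calibration is good to about 2 mm. A picture is of the moment at which its call begins: read the wrist's pose just before it. camera_model takes no time and is no camera call.
- env.finish_job(): hands the job in; it is judged then, once.
The state is a dict: "time_s": time; "joint_pos": joint angles; "qvel": joint speeds; "joint_efforts": joint torques, N m; "ee_pos": TCP position; "tool_rot": TCP orientation; "contact_force": force on the tool from outside, world axes, zero at the start; "ft_torque": the same for the moment, N m; "grip_width": finger opening in mm; "grasp_force": force on a finger pad.
Only numpy, scipy, OpenCV 4.12 (cv2) and the standard library are available. Lean on these libraries where they do the work, as an engineer would, in place of code of your own. Each camera call takes 0.05 s, during which the arm holds its last target. There are 200 camera calls.

## Working session

There is one attempt and no reset: what is moved stays moved. The work goes in short steps, Python scripts to look and compute and a shell command to move; the robot and the scene stay as the last step left them, time stands still between calls to the robot, and variables do not carry over. Pictures are saved under pics/ and viewed, at most 13 in all, crops included, and the job is handed in when it is done.

```bash
mkdir -p pics; ls; python3 - <<'E'
from cell import env
import cv2,numpy as np
o=env.get_obs();print({k:np.round(v,2).tolist() for k,v in o.items()})
fs=[env.grab_frame(n) for n in("scene","side")]
for n,f in zip(("scene","side"),fs): cv2.imwrite(f"pics/{n}0.png",f)
for n in("scene","side","wrist"):
  m=env.camera_model(n);print(n,{k:np.round(v,3).tolist() for k,v in m.items()})
E
```

```text
pics
{'time_s': 0.0, 'joint_pos': [70.94, 18.44, -4.02, 83.18, 1.3, 78.54, -3.26], 'qvel': [-0.03, 0.0, 0.12, -0.05, 0.06, -0.0, 0.05], 'joint_efforts': [-0.0, -49.13, -0.4, -31.25, -0.06, 0.04, 0.0], 'ee_pos': [220.69, -610.8, 221.46], 'tool_rot': [-179.89, 0.01, 19.87], 'contact_force': [0.15, 0.69, 0.19], 'ft_torque': [0.0, -0.0, 0.01], 'grasp_force': 0.0, 'grip_width': 86.95}
scene {'fx': 431.628, 'fy': 431.628, 'cx': 256.684, 'cy': 191.044, 'world_from_camera': [[-0.595, -0.612, 0.521, 1150.505], [0.803, -0.446, 0.394, 334.619], [-0.009, 0.653, 0.757, 908.593], [0.0, 0.0, 0.0, 1.0]]}
side {'fx': 458.121, 'fy': 458.121, 'cx': 259.447, 'cy': 197.5, 'world_from_camera': [[-0.945, 0.198, -0.261, 326.494], [-0.328, -0.549, 0.769, 752.616], [0.008, 0.812, 0.584, 707.633], [0.0, 0.0, 0.0, 1.0]]}
wrist {'fx': 290.772, 'fy': 290.772, 'cx': 257.175, 'cy': 193.665, 'T_tool_cam': [[-0.0, 0.953, 0.304, 84.681], [1.0, 0.0, 0.001, 1.049], [0.001, 0.304, -0.953, -163.548], [0.0, 0.0, 0.0, 1.0]]}
```

View pics/scene0.png

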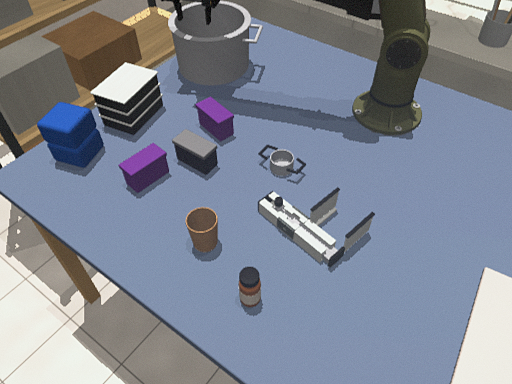

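View pics/side0.png

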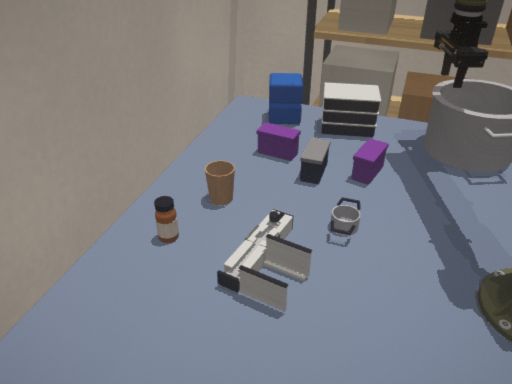

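Scene view: the tub candidates are the black box with grey lid (196,150) and the purple boxes (215,117) and (145,167). The grey-lidded black one fits the description. The rack is at about (300,225), with the button at (278,201), the measuring cup at (282,162), the paper cup at (203,228) and the jar at (249,287). In the side view the tub is at (316,159) and the button at (275,216).

```bash
cat > h.py <<'E'
import cv2,numpy as np
from cell import env
from scipy.spatial.transform import Rotation as Ro
def cam(n,obs=None):
    m=env.camera_model(n)
    if n!="wrist": return m,np.array(m["world_from_camera"])
    T=np.eye(4);T[:3,:3]=Ro.from_euler('xyz',obs["tool_rot"],degrees=True).as_matrix();T[:3,3]=obs["ee_pos"]
    return m,T@np.array(m["T_tool_cam"])
def ray(mT,px):
    m,T=mT;d=T[:3,:3]@[(px[0]-m["cx"])/m["fx"],-(px[1]-m["cy"])/m["fy"],-1];return T[:3,3],d
def onz(mT,px,z):
    o,d=ray(mT,px);return o+d*(z-o[2])/d[2]
def proj(mT,P):
    m,T=mT;p=T[:3,:3].T@(np.array(P)-T[:3,3]);return np.array([m["cx"]-m["fx"]*p[0]/p[2],m["cy"]+m["fy"]*p[1]/p[2]])
def two(a,pa,b,pb):
    o1,d1=ray(a,pa);o2,d2=ray(b,pb);s=np.linalg.lstsq(np.c_[d1,-d2],o2-o1,rcond=None)[0]
    p,q=o1+s[0]*d1,o2+s[1]*d2;return (p+q)/2,np.linalg.norm(p-q)
E
python3 - <<'E'
from h import *
S=cam("scene");D=cam("side")
print("distortion keys",[k for k in S[0]])
print("button",two(S,(278,201),D,(275,215)),onz(S,(278,201),66),onz(D,(275,215),66))
for n,p,z in(("tub",(196,143),80),("cup",(203,216),95),("jar",(249,275),105),("meas",(282,158),42)): print(n,onz(S,p,z).round())
a=cv2.imread("pics/scene0.png")[120:280,165:385];b=cv2.imread("pics/side0.png")[130:310,205:385]
c=cv2.resize(a,(440*1,320),interpolation=3);c=cv2.resize(a,None,fx=1.9*0.98,fy=1.9*0.98,interpolation=3);d=cv2.resize(b,None,fx=2.1,fy=2.1,interpolation=3)
H=max(c.shape[0],d.shape[0]);o=np.zeros((H,c.shape[1]+d.shape[1],3),np.uint8);o[:c.shape[0],:c.shape[1]]=c;o[:d.shape[0],c.shape[1]:]=d
print(o.shape);cv2.imwrite("pics/crop1.png",o)
E
```

```text
distortion keys ['fx', 'fy', 'cx', 'cy', 'world_from_camera']
button (array([560.58241586, -44.44693828,  60.47863927]), np.float64(3.4425454587668276)) [565.9595123 -40.4307092  66.       ] [558.15193076 -40.01611007  66.        ]
tub [ 538. -340.   80.]
cup [ 729. -145.   95.]
jar [795.  42. 105.]
meas [ 413. -132.   42.]
(378, 788, 3)
```

View pics/crop1.png

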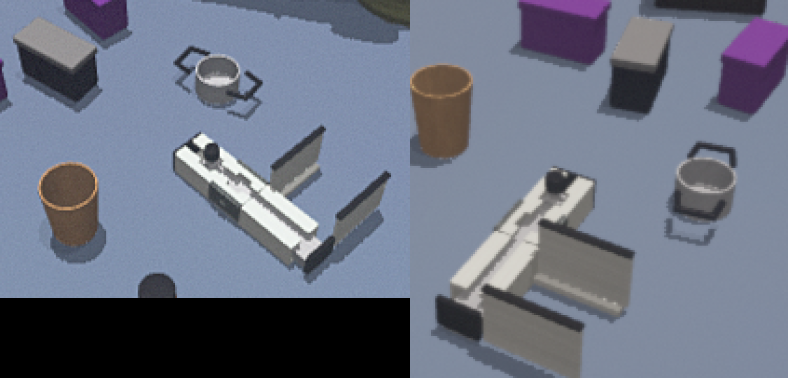

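The crop confirms the tub: black body with a grey lid, at crop-left (57,58). The rack's dark saddle is at (228,200) and the plate rims are at (300,148) and (362,195).

```bash
python3 - <<'E'
from h import *
S=cam("scene");D=cam("side")
a=onz(S,(312.7,208.6),81);b=onz(S,(339.5,189.8),81);c=onz(S,(346.5,235.5),81);d=onz(S,(373.4,214.5),81)
for p in(a,b,c,d):print(p.round())
for p,q in((a,b),(c,d)):
  v=p-q;print(np.degrees(np.arctan2(v[1],v[0])),np.linalg.norm(v))
print("pot rim two views",two(S,(175,22),D,(512,95)), two(S,(212,14),D,(475,100)),"base",onz(S,(214,82),0), onz(D,(465,162),0))
for n,p in(("purpleA",(215,107)),("purpleB",(145,155)),("tub",(196,143))): print(n,onz(S,p,80).round())
# tub lid mask: greyish low saturation, near
for n,M,(x0,y0,x1,y1) in(("scene",S,(168,125,225,175)),("side",D,(292,132,340,185))):
  f=cv2.imread(f"pics/{n}0.png")[y0:y1,x0:x1].astype(int)
  b,g,r=f[...,0],f[...,1],f[...,2]
  m=((r-b>3)&(r>75)).astype(np.uint8)
  cs=max(cv2.findContours(m,0,2)[0],key=cv2.contourArea)
  w=np.array([onz(M,(p[0][0]+x0,p[0][1]+y0),80)[:2] for p in cs],np.float32)
  print(n,cv2.contourArea(cs),cv2.minAreaRect(w))
E
```

```text
[546.  48.  81.]
[454.  71.  81.]
[568. 154.  81.]
[475. 176.  81.]
-13.900350219289509 94.58932645121045
-13.612899669825843 95.16315852089913
pot rim two views (array([  -3.76375168, -943.90079513,   51.55440183]), np.float64(56.63670290909776)) (array([ 137.1548191 , -607.55876295,  192.51160072]), np.float64(33.71834635725245)) base [ 2.03466574e+02 -5.65811246e+02 -1.13686838e-13] [ 125.06427032 -559.31715616    0.        ]
purpleA [ 384. -401.   80.]
purpleB [ 656. -421.   80.]
tub [ 538. -340.   80.]
scene 1.0 ((514.2083129882812, -348.9681701660156), (3.2469096183776855, 42.174625396728516), 1.384239673614502)
side 382.5 ((536.349365234375, -343.3746337890625), (56.686981201171875, 116.65538787841797), 0.9402520656585693)
```

```bash
python3 -m creep '0 0 -35 0 0 0 -1;10 -8 -30 0 0 0 -1;32 -26 0 0 0 0 -1;32 -26 0 0 0 0 -1;32 -26 0 0 0 0 -1;32 -26 0 0 0 0 -1;32 -26 0 0 0 0 -1;32 -26 0 0 0 0 -1;32 -26 0 0 0 0 -1;32 -26 0 0 0 0 -1'; python3 -m creep '32 -26 0 0 0 0 -1;32 -26 0 0 0 0 -1;32 -26 0 0 0 0 -1;32 -26 0 0 0 0 -1;32 -26 0 0 0 0 -1;20 -17 0 0 0 0.12 -1;0 0 20 0 0 0.12 -1;0 0 20 0 0 0.12 -1;0 0 20 0 0 0.12 -1;0 0 20 0 0 0.105 -1'
```

```text
time_s: 0.93
ee_pos: [398.1, -315.8, 287.3]
tool_rot: [180.0, 0.0, 19.9]
contact_force: [0.9, -0.9, -0.5]
grip_width: 87.1
grasp_force: 0.0
time_s: 1.77
ee_pos: [516.7, -118.1, 206.3]
tool_rot: [180.0, 0.0, -13.9]
contact_force: [0.9, 0.3, -0.1]
grip_width: 87.3
grasp_force: 0.0
```

```bash
python3 -m creep '0 0 0 0 0 0 -1;0 0 0 0 0 0 -1'; python3 - <<'E'
from h import *
o=env.get_obs();f=env.grab_frame("wrist");print(o["ee_pos"],o["tool_rot"])
import json;json.dump({k:np.array(o[k]).tolist() for k in("ee_pos","tool_rot")},open("w1.json","w"))
cv2.imwrite("pics/w1.png",f);cv2.imwrite("pics/w1b.png",cv2.resize(f,(768,576),interpolation=3))
E
```

```text
time_s: 1.93
ee_pos: [516.1, -118.2, 206.6]
tool_rot: [-180.0, 0.2, -13.5]
contact_force: [0.5, -0.6, 0.6]
grip_width: 87.1
grasp_force: 0.0
[ 516.08566575 -118.18321306  206.64991952] [-1.79991118e+02  1.55590138e-01 -1.34689963e+01]
```

View pics/w1b.png

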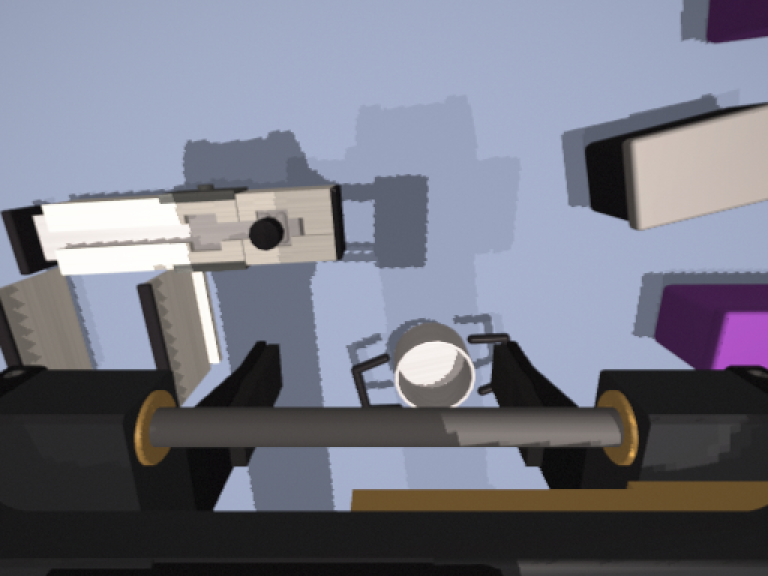

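The wrist view shows the button top at about (266,233) in the 1.5x picture. The tube runs from about (335,224) to (50,240), with the second hole near (206,232). The fixed plate rim is at about (150,285), the measuring cup at (433,375), and the tub lid is at right.

```bash
python3 - <<'E'
from h import *
import json
o=json.load(open("w1.json"));W=cam("wrist",o)
P=lambda x,y,z:onz(W,(x/1.5,y/1.5),z)
f=cv2.imread("pics/w1.png");g=f.max(2)
m=(g[125:185,150:205]<45).astype(np.uint8);n,l,st,ce=cv2.connectedComponentsWithStats(m);print([(s.tolist(),(c+[150,125]).round(1).tolist()) for s,c in zip(st[1:],ce[1:]) if s[4]>30])
b=P(266,233,69);print("button z69",b,"z60",P(266,233,60))
for p,q in(((60,204),(330,187)),((62,273),(335,260))):
  v=P(*p,40)-P(*q,40);print("edge",P(*p,40).round(1),P(*q,40).round(1),np.degrees(np.arctan2(-v[0],v[1])),np.linalg.norm(v))
yaw=np.radians(-13.5);R=np.array([[np.cos(yaw),-np.sin(yaw)],[np.sin(yaw),np.cos(yaw)]])
O=b[:2]-R@[0,-85];print("origin",O)
rk=lambda p:R.T@(p[:2]-O)
for nm,p,z in(("holeR",(225,232),42),("holeL",(190,232),42),("sadR",(238,228),42),("sadL",(180,235),42),("endR",(335,224),40),("rim",(150,285),81),("rimNear",(140,283),81),("rimfar",(152,283),81)):print(nm,rk(P(*p,z)).round(1))
S=cam("scene");D=cam("side")
print("btn scene/side mid-cap",rk(onz(S,(278,201),62)),rk(onz(D,(275,215),62)))
c=cv2.resize(f[100:200,0:260],None,fx=3,fy=3,interpolation=2);cv2.imwrite("pics/w1c.png",c)
E
```

```text
[([16, 20, 23, 21, 352], [177.2, 155.4])]
button z69 [565.27739094 -44.6301516   69.        ] z60 [564.26320916 -41.82240798  60.        ]
edge [618.7 107.2  40. ] [583.6 -92.3  40. ] -9.982040601597397 202.6302530369605
edge [569.2 130.1  40. ] [529.3 -81.1  40. ] -10.690828776393854 214.89557193756968
origin [585.12024687  38.02129163]
holeR [ -4.2 -46.5]
holeL [ -4.2 -20. ]
sadR [ -1.1 -56.7]
sadL [ -6.5 -12.1]
endR [   1.6 -129.8]
rim [-34.2  -4.8]
rimNear [-32.7   1.8]
rimfar [-32.7  -6.5]
btn scene/side mid-cap [ -2.59973816 -83.13642002] [ -5.44789866 -86.64453199]
```

View pics/w1c.png

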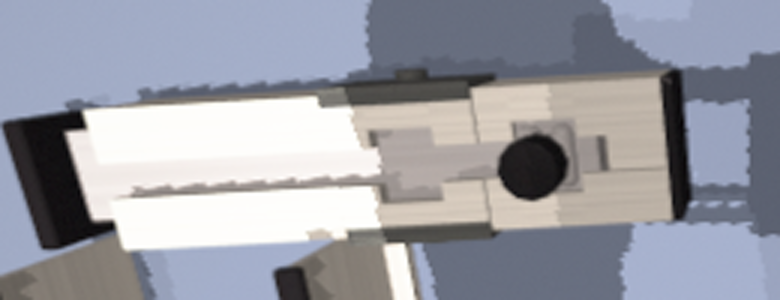

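```bash
python3 -m creep '10 -28 10 0 0 -0.035 -1;10 -28 30 0 0 0 -1;9 -28 30 0 0 0 -1;0 0 20 0 0 0 -1;0 0 0 0 0 0 -1;0 0 0 0 0 0 -1'; python3 - <<'E'
from h import *
o=env.get_obs();f=env.grab_frame("wrist");W=cam("wrist",o);print(o["ee_pos"],o["tool_rot"])
cv2.imwrite("pics/w2.png",f)
e=proj(W,[564,-43.5,66]);print(e)
m=(f.max(2)<45).astype(np.uint8);n,l,st,ce=cv2.connectedComponentsWithStats(m)
for s,c in zip(st[1:],ce[1:]):
  if s[4]>100: print(s,c.round(1),onz(W,c,67).round(1))
E
```

```text
time_s: 2.48
ee_pos: [563.0, -43.6, 118.8]
tool_rot: [180.0, 0.0, -11.6]
contact_force: [0.5, 0.3, 1.5]
grip_width: 87.1
grasp_force: 0.0
[563.03616062 -43.55105368 118.783283  ] [ 1.79974380e+02  2.12405167e-02 -1.15675978e+01]
[256.38297716 211.79636083]
[302 162  10  64 258] [307.6 194.6] [570.4 -85.5  67. ]
[  20  171   43   62 1362] [ 38.4 201.3] [607.3 122.   67. ]
[243 195  25  30 349] [253.1 209.9] [566.5 -41.3  67. ]
[ 130  228   58   45 1489] [165.9 254.3] [542.4  37.9  67. ]
[ 328  228   57   44 1435] [347.9 254.4] [ 511.9 -110.6   67. ]
[    0   244   512   140 32308] [179.1 337.9] [456.5  51.5  67. ]
[ 346  244  166   82 6537] [446.2 285.2] [ 464.9 -190.6   67. ]
[307 302  32  24 217] [319.7 311.9] [459.2 -79.7  67. ]
```

View pics/w2.png

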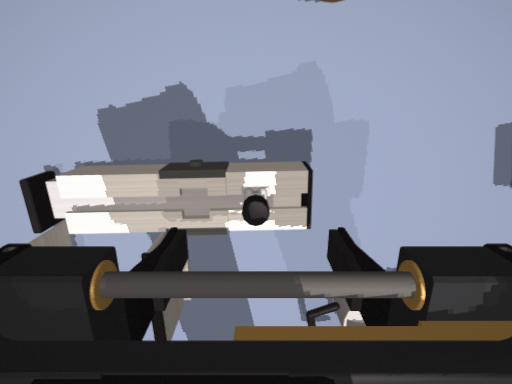

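The wrist view shows the button at (256,210), right where predicted and between the open fingers (175,255) and (340,255). The saddle hole is at about (195,203). Descending to straddle the cap.

```bash
python3 -m creep '1 0 25 0 0 -0.017 -1;0 0 20 0 0 0 -1;0 0 12 0 0 0 -1;0 0 8 0 0 0 -0.3;0 0 0 0 0 0 0.2;0 0 0 0 0 0 0.35;0 0 0 0 0 0 0.35' 8
```

```text
time_s: 3.12
ee_pos: [565.0, -43.5, 54.7]
tool_rot: [180.0, -0.1, -10.7]
contact_force: [-0.2, -0.3, -0.6]
grip_width: 68.2
grasp_force: 0.0
```

```bash
python3 -m creep '0 0 0 0 0 0 0.7;0 0 0 0 0 0 0.7;0 0 0 0 0 0 0.7;0 0 0 0 0 0 0.7;0 0 0 0 0 0 0.7;0 0 0 0 0 0 0.7' 8
```

```text
time_s: 3.62
ee_pos: [563.9, -43.2, 53.2]
tool_rot: [180.0, -0.0, -10.7]
contact_force: [-0.5, 0.6, 0.4]
grip_width: 28.6
grasp_force: 0.0
```

```bash
python3 -m creep '0 0 0 0 0 0 0.6;0 0 0 0 0 0 0.6;0 0 0 0 0 0 0.6;0 0 0 0 0 0 0.6' 8
```

```text
time_s: 3.95
ee_pos: [563.9, -42.9, 53.2]
tool_rot: [-180.0, 0.0, -10.7]
contact_force: [0.6, 1.0, 0.8]
grip_width: 21.8
grasp_force: 8.0
```

```bash
python3 -m creep '0 0 1.5 0 0 0 0.6;0 0 1.5 0 0 0 0.6;0 0 1.5 0 0 0 0.6;0 0 1.5 0 0 0 0.6;0 0 0 0 0 0 0.6' 8.5;  python3 -m creep '0 0 1 0 0 0 0.6;0 0 0 0 0 0 0.6' 8.5
```

```text
time_s: 4.37
ee_pos: [564.0, -43.1, 47.2]
tool_rot: [-180.0, -0.0, -10.7]
contact_force: [-1.6, 1.6, 4.8]
grip_width: 21.5
grasp_force: 8.5
time_s: 4.53
ee_pos: [564.0, -43.1, 46.2]
tool_rot: [-180.0, -0.0, -10.7]
contact_force: [-0.8, 1.2, 4.9]
grip_width: 21.5
grasp_force: 8.5
```

```bash
python3 -m creep '0 -2 0 0 0 0 0.6;0 -2 0 0 0 0 0.6;0 -2 0 0 0 0 0.6' 8.5;  python3 -m creep '0 -3 0 0 0 0 0.6;0 -3 0 0 0 0 0.6;0 -3 0 0 0 0 0.6;0 0 0 0 0 0 0.6' 8.5
```

```text
time_s: 4.78
ee_pos: [564.8, -38.3, 46.2]
tool_rot: [179.9, 0.0, -10.7]
contact_force: [-2.3, -2.2, 5.1]
grip_width: 21.8
grasp_force: 8.5
time_s: 5.12
ee_pos: [566.9, -27.3, 46.3]
tool_rot: [-180.0, -0.0, -10.6]
contact_force: [-1.5, -0.0, 4.8]
grip_width: 21.5
grasp_force: 8.5
```

```bash
python3 -m creep '0 0 0 0 0 0 0.4;0 0 0 0 0 0 0.36;0 0 -1.5 0 0 0 0.36;0 0 0 0 0 0 0.36'; python3 -m creep '0 -3 0 0 0 0 0.36;0 -3 0 0 0 0 0.36;0 -3 0 0 0 0 0.36'
```

```text
time_s: 5.45
ee_pos: [566.6, -28.4, 47.4]
tool_rot: [-180.0, 0.0, -10.7]
contact_force: [0.3, 0.7, 0.1]
grip_width: 27.4
grasp_force: 0.0
time_s: 5.7
ee_pos: [567.9, -21.4, 47.4]
tool_rot: [179.8, 0.0, -10.7]
contact_force: [-1.5, -6.3, -0.1]
grip_width: 27.8
grasp_force: 2.8
```

```bash
python3 -m creep '0 -2 0 0 0 0 0.36;0 -2 0 0 0 0 0.36;0 -2 0 0 0 0 0.36'; python3 -m creep '0 -1.5 0 0 0 0 0.36;0 -1.5 0 0 0 0 0.36'; python3 -m creep '0 -1.5 0 0 0 0 0.36;0 -1.5 0 0 0 0 0.36'
```

```text
time_s: 5.95
ee_pos: [569.0, -15.6, 47.4]
tool_rot: [179.9, 0.0, -10.7]
contact_force: [-0.7, -5.4, 0.6]
grip_width: 27.6
grasp_force: 2.5
time_s: 6.12
ee_pos: [569.7, -11.9, 47.4]
tool_rot: [179.9, 0.0, -10.7]
contact_force: [-1.1, -5.3, -1.5]
grip_width: 27.6
grasp_force: 2.6
time_s: 6.28
ee_pos: [570.2, -8.9, 47.4]
tool_rot: [179.9, 0.0, -10.7]
contact_force: [-1.6, -4.5, -1.0]
grip_width: 27.9
grasp_force: 2.7
```

```bash
python3 -m creep '0 -1 0 0 0 0 0.36;0 -1 0 0 0 0 0.36'; python3 -m creep '0 -1 0 0 0 0 0.36;0 -1 0 0 0 0 0.36'; python3 -m creep '0 -1 0 0 0 0 0.36;0 -1 0 0 0 0 0.36'
```

```text
time_s: 6.45
ee_pos: [570.6, -6.9, 47.4]
tool_rot: [179.9, 0.0, -10.7]
contact_force: [-0.9, -4.6, -0.5]
grip_width: 27.9
grasp_force: 2.6
time_s: 6.62
ee_pos: [571.0, -4.7, 47.4]
tool_rot: [179.9, 0.0, -10.7]
contact_force: [-1.2, -4.9, 0.2]
grip_width: 27.9
grasp_force: 2.2
time_s: 6.78
ee_pos: [571.5, -2.1, 47.6]
tool_rot: [180.0, 0.0, -10.7]
contact_force: [-0.9, -4.6, -0.2]
grip_width: 28.0
grasp_force: 2.3
```

Button at about +44 mm, still sliding. Continuing in 1 mm steps.

```bash
python3 -m creep '0 -1 0 0 0 0 0.36;0 -1 0 0 0 0 0.36'; python3 -m creep '0 -1 0 0 0 0 0.36;0 0 0 0 0 0 0.36'
```

```text
time_s: 6.95
ee_pos: [571.8, -0.0, 47.6]
tool_rot: [180.0, 0.0, -10.7]
contact_force: [-1.8, -4.8, -1.3]
grip_width: 27.7
grasp_force: 2.3
time_s: 7.12
ee_pos: [572.2, 1.6, 47.6]
tool_rot: [-180.0, 0.0, -10.6]
contact_force: [-1.0, -2.9, -1.2]
grip_width: 27.4
grasp_force: 1.8
```

```bash
python3 -m creep '0 -1 0 0 0 0 0.36;0 -0.7 0 0 0 0 0.36'; python3 -m creep '0 -0.7 0 0 0 0 0.36;0 -0.7 0 0 0 0 0.36'
```

```text
time_s: 7.28
ee_pos: [572.4, 2.7, 47.6]
tool_rot: [180.0, 0.0, -10.7]
contact_force: [-1.4, -5.0, -0.6]
grip_width: 28.3
grasp_force: 2.3
time_s: 7.45
ee_pos: [572.6, 4.0, 47.6]
tool_rot: [180.0, 0.0, -10.7]
contact_force: [-1.8, -5.4, 0.0]
grip_width: 27.7
grasp_force: 2.3
```

```bash
python3 -m creep '0 -0.7 0 0 0 0 0.36;0 -0.7 0 0 0 0 0.36';  python3 - <<'E'
from h import *
f=env.grab_frame("side");g=env.grab_frame("wrist");cv2.imwrite("pics/s3.png",f)
a=cv2.resize(f[180:330,200:340],None,fx=2.8,fy=2.8,interpolation=2);b=cv2.resize(g[120:260,120:380],None,fx=1.5,fy=1.5,interpolation=2)
o=np.zeros((420,790,3),np.uint8);o[:,:392]=a;o[:210,400:790]=b;cv2.imwrite("pics/c3.png",o)
E
```

```text
time_s: 7.62
ee_pos: [572.9, 5.4, 47.6]
tool_rot: [180.0, 0.0, -10.7]
contact_force: [-0.9, -3.7, -0.2]
grip_width: 28.1
grasp_force: 2.3
```

View pics/c3.png

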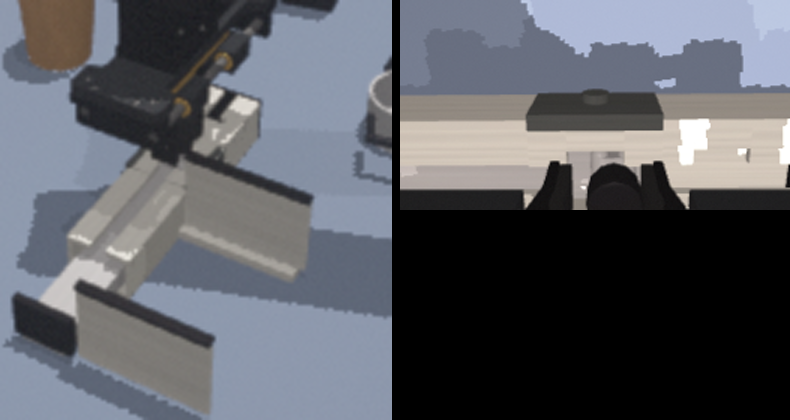

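The picture shows the cap held by the trailing finger, with the hole's middle still a few mm ahead. The saddle centre is at x≈596 in the crop and the cap at 613.

```bash
python3 -m creep '0 -0.7 0 0 0 0 0.36;0 -0.7 0 0 0 0 0.36'; python3 -m creep '0 -0.6 0 0 0 0 0.36;0 -0.6 0 0 0 0 0.36'
```

```text
time_s: 7.88
ee_pos: [573.2, 6.8, 47.7]
tool_rot: [180.0, 0.0, -10.7]
contact_force: [-1.0, -3.4, 0.6]
grip_width: 28.3
grasp_force: 1.9
time_s: 8.05
ee_pos: [573.9, 9.1, 48.1]
tool_rot: [-179.9, -0.0, -10.6]
contact_force: [-0.8, -1.1, 1.3]
grip_width: 27.9
grasp_force: 0.7
```

```bash
python3 -m creep '0 -0.5 0 0 0 0 0.36;0 0 0 0 0 0 0.36';  python3 -m creep '0 -0.6 0 0 0 0 0.36;0 0 0 0 0 0 0.36'
```

```text
time_s: 8.22
ee_pos: [574.4, 10.3, 48.2]
tool_rot: [-179.9, -0.1, -10.6]
contact_force: [0.5, 0.3, 0.4]
grip_width: 28.1
grasp_force: 0.0
time_s: 8.38
ee_pos: [574.0, 10.0, 47.8]
tool_rot: [-179.9, -0.0, -10.6]
contact_force: [-0.5, -0.1, -0.3]
grip_width: 27.9
grasp_force: 0.0
```

```bash
python3 -m creep '0 -0.7 0 0 0 0 0.36;0 0 0 0 0 0 0.36';  python3 -m creep '0 -0.7 0 0 0 0 0.36;0 0 0 0 0 0 0.36'
```

```text
time_s: 8.55
ee_pos: [574.0, 10.1, 47.7]
tool_rot: [-180.0, -0.0, -10.6]
contact_force: [0.5, -0.1, 0.5]
grip_width: 27.9
grasp_force: 0.0
time_s: 8.72
ee_pos: [574.0, 10.6, 47.7]
tool_rot: [-180.0, -0.0, -10.7]
contact_force: [-0.7, 0.8, -0.4]
grip_width: 27.8
grasp_force: 0.0
```

```bash
python3 -m creep '0 1 -5 0 0 0 0.3;0 0 -15 0 0 0 0;0 0 -25 0 0 0 -0.3;0 0 -30 0 0 0 -0.3;0 0 -30 0 0 0 -0.3;0 0 -20 0 0 0 -0.3;0 0 0 0 0 0 -0.3;0 0 0 0 0 0 -0.3';  python3 - <<'E'
from h import *
import json
o=env.get_obs();g=env.grab_frame("wrist");f=env.grab_frame("side");cv2.imwrite("pics/w4.png",g);cv2.imwrite("pics/s4.png",f)
json.dump({k:np.array(o[k]).tolist() for k in("ee_pos","tool_rot")},open("w4.json","w"));print(o["ee_pos"],o["tool_rot"])
a=cv2.resize(f[180:330,200:340],None,fx=2,fy=2,interpolation=2);b=g
o=np.zeros((384,796,3),np.uint8);o[:300,:280]=a;o[:,284:796]=b;cv2.imwrite("pics/c4.png",o)
E
```

```text
time_s: 9.38
ee_pos: [574.7, 9.4, 174.4]
tool_rot: [180.0, -0.2, -10.7]
contact_force: [-0.6, 0.5, -0.1]
grip_width: 56.0
grasp_force: 0.0
[574.67814192   9.38423243 174.35334669] [179.99978494  -0.18363647 -10.67956356]
```

View pics/c4.png

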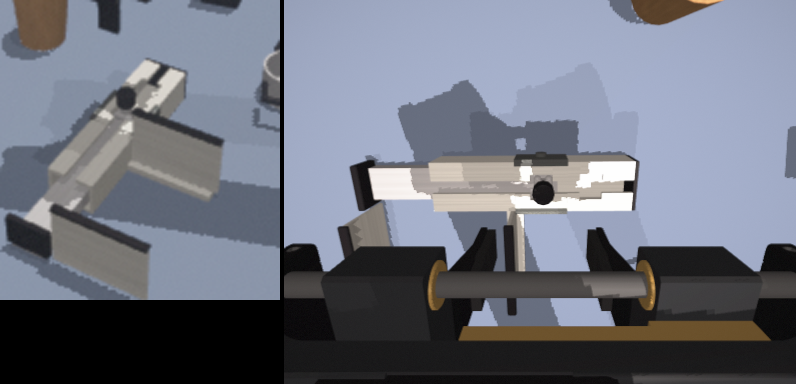

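The button sits in the saddle hole: wrist image (259,192), with the saddle centred at 257.5. The inner tube is out.

```bash
python3 - <<'E'
from h import *
import json
W=cam("wrist",json.load(open("w4.json")));D=cam("side")
g=cv2.imread("pics/w4.png");f=cv2.imread("pics/s4.png")
def blob(im,x0,y0,x1,y1,t):
  m=(im[y0:y1,x0:x1].max(2)<t).astype(np.uint8);n,l,s,c=cv2.connectedComponentsWithStats(m)
  i=1+np.argmax(s[1:,4]);return c[i]+[x0,y0],s[i]
bw,sw=blob(g,242,172,276,210,60);bs,ss=blob(f,248,215,275,245,60)
f0=cv2.imread("pics/side0.png");g1=cv2.imread("pics/w1.png");W1=cam("wrist",json.load(open("w1.json")))
b1,s1=blob(g1,160,140,200,175,60);b0,s0=blob(f0,262,205,290,228,60)
print(bw,sw,bs,ss);print("now",two(W,bw,D,bs));print("before",b1,b0,s0,two(W1,b1,D,b0))
def row_edges(y,x0,x1):
  m=np.where(g[y,x0:x1].max(1)<70)[0]; return x0+m.min(),x0+m.max()
for y in(235,245,300,308):
  try:
    e=row_edges(y,215,240);print("fixed",y,e,[onz(W,(x+d,y),81).round(1)[:2].tolist() for x,d in zip(e,(-.5,.5))])
  except Exception as ex:print(ex)
for y in(232,238,244):
  e=row_edges(y,50,75);print("slide",y,e,[onz(W,(x+d,y),81).round(1)[:2].tolist() for x,d in zip(e,(-.5,.5))])
# tube edges of outer tube
for p,q in(((146,157),(348,156)),((146,210),(350,211))):
  a,b=onz(W,p,40),onz(W,q,40);v=a-b;print("edge",a.round(),b.round(),np.degrees(np.arctan2(-v[0],v[1])))
E
```

```text
[258.80759494 192.38734177] [  7   9  21  24 395] [262.44594595 228.7027027 ] [10  9 10 11 74]
now (array([572.09079782,   7.7727926 ,  58.85277998]), np.float64(0.16367267275806932))
before [177.2431694  155.22131148] [275.16049383 216.64197531] [ 8  7 13 10 81] (array([561.38586403, -42.28405555,  58.78086945]), np.float64(5.941489133630282))
fixed 235 (np.int64(220), np.int64(229)) [[543.4, 52.1], [541.6, 42.6]]
fixed 245 (np.int64(220), np.int64(229)) [[532.9, 54.5], [531.1, 44.9]]
fixed 300 (np.int64(223), np.int64(231)) [[469.9, 65.8], [468.2, 56.5]]
fixed 308 (np.int64(224), np.int64(231)) [[459.9, 67.0], [458.3, 58.7]]
slide 232 (np.int64(55), np.int64(65)) [[576.2, 208.3], [574.2, 197.9]]
slide 238 (np.int64(56), np.int64(66)) [[570.0, 209.9], [568.0, 199.3]]
slide 244 (np.int64(58), np.int64(68)) [[563.5, 210.5], [561.5, 199.9]]
edge [626. 116.  40.] [588. -89.  40.] -10.413803949722995
edge [569. 134.  40.] [527. -85.  40.] -10.997268281746862
```

Cap centre height is 59 mm before and after, so the button is up, and the gap measures about 150 mm (pole about 53). Next is the tub.

```bash
python3 -m creep '3 39 0 0 0 0 -1;3 39 0 0 0 0 -1;3 39 0 0 0 0 -1;3 39 0 0 0 0 -1;3 39 0 0 0 0 -1;3 39 0 0 0 0 -1;3 39 0 0 0 0 -1;3 39 0 0 0 0 -1;4 39 0 0 0 0 -1'; python3 -m creep '0 0 0 0 0 -0.12 -1;0 0 0 0 0 -0.12 -1;0 0 0 0 0 -0.12 -1;0 0 0 0 0 -0.12 -1;0 0 0 0 0 -0.12 -1;0 0 0 0 0 -0.12 -1;0 0 0 0 0 -0.12 -1;0 0 0 0 0 -0.12 -1;0 0 0 0 0 -0.12 -1;0 0 0 0 0 -0.12 -1'; python3 -m creep '0 0 0 0 0 -0.12 -1;0 0 0 0 0 -0.12 -1;0 0 0 0 0 -0.12 -1;0 0 0 0 0 -0.12 -1;0 0 0 0 0 -0.1 -1;0 0 0 0 0 0 -1;0 0 0 0 0 0 -1';python3 - <<'E'
from h import *
o=env.get_obs();g=env.grab_frame("wrist");cv2.imwrite("pics/w5.png",g);print(o["ee_pos"],o["tool_rot"])
W=cam("wrist",o)
for p in([507,-400],[567,-400],[567,-282],[507,-282]): print(proj(W,p+[80]).round())
b,gg,r=[g[...,i].astype(int) for i in range(3)]
m=((r-b>2)&(abs(r-gg)<40)&(r>90)).astype(np.uint8);m[235:]=0
for c in cv2.findContours(m,0,2)[0]:
  if cv2.contourArea(c)>800:
    w=np.array([onz(W,p[0],80)[:2] for p in c],np.float32);print(cv2.boundingRect(c),cv2.minAreaRect(w))
E
```

```text
time_s: 10.23
ee_pos: [534.7, -342.1, 170.8]
tool_rot: [-179.9, 0.2, -10.7]
contact_force: [1.0, 0.0, -0.7]
grip_width: 86.9
grasp_force: 0.0
time_s: 11.07
ee_pos: [535.3, -340.1, 170.6]
tool_rot: [-179.8, -0.0, 58.4]
contact_force: [0.1, 0.2, -0.2]
grip_width: 86.6
grasp_force: 0.0
time_s: 11.65
ee_pos: [535.6, -340.4, 171.1]
tool_rot: [-179.9, -0.1, 91.2]
contact_force: [-0.0, 0.5, -0.2]
grip_width: 86.5
grasp_force: 0.0
[ 535.55695301 -340.38428319  171.14156431] [-1.79890460e+02 -9.96916831e-02  9.11537502e+01]
[226. 253.]
[287. 254.]
[294. 132.]
[224. 131.]
(228, 140, 68, 95) ((539.924560546875, -333.91436767578125), (58.88098907470703, 89.86006927490234), 0.7395539283752441)
(441, 0, 71, 19) ((699.7329711914062, -186.6920166015625), (54.01785659790039, 12.017999649047852), 1.0886951684951782)
```

View pics/w5.png

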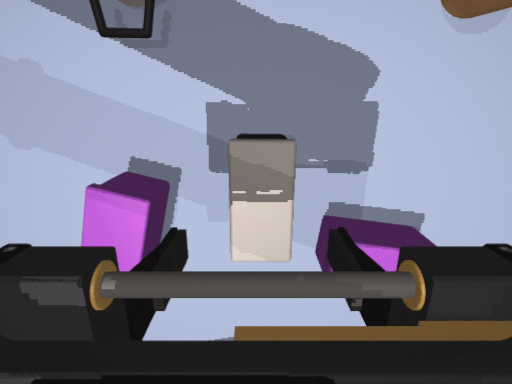

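The view shows the tub lid spanning (228–296, 140–262), with its centre at about (539.9, -349) and yaw about 1°. The purple boxes flank it at (125,215) and (375,245). I'll grip a little nearer its +y end with a narrower opening to stay clear of them.

```bash
python3 -m creep '-2 4 25 0 0 0 -0.72;0 0 25 0 0 0 -0.72;0 0 20 0 0 0 -0.72' 20; python3 -m creep '0 0 18 0 0 0 -0.72;0 0 14 0 0 0 -0.72;0 0 12 0 0 0 -0.72;0 0 10 0 0 0 -0.72;0 0 0 0 0 0 -0.72'
```

```text
time_s: 11.95
ee_pos: [539.9, -342.4, 100.9]
tool_rot: [-179.9, -0.0, 91.2]
contact_force: [0.4, 0.2, -1.0]
grip_width: 77.5
grasp_force: 0.0
time_s: 12.37
ee_pos: [539.2, -342.0, 46.5]
tool_rot: [-179.8, -0.1, 91.3]
contact_force: [-0.7, -1.1, 0.0]
grip_width: 75.0
grasp_force: 0.0
```

```bash
python3 -m creep '0 0 0 0 0 0 0;0 0 0 0 0 0 0;0 0 0 0 0 0 0;0 0 0 0 0 0 0' 20
```

```text
time_s: 12.7
ee_pos: [540.3, -343.1, 49.9]
tool_rot: [-180.0, 0.1, 91.3]
contact_force: [-2.4, -0.2, 4.0]
grip_width: 60.2
grasp_force: 20.0
```

```bash
python3 -m creep '0 0 0 0 0 0 0.1;0 0 -8 0 0 0 0.1;0 0 -14 0 0 0 0.1;0 0 -20 0 0 0 0.1;0 0 -25 0 0 0 0.1;0 0 -25 0 0 0 0.1;0 0 -20 0 0 0 0.1;0 0 -10 0 0 0 0.1;0 0 0 0 0 0 0.1;0 0 0 0 0 0 0.1' 20
```

```text
time_s: 13.53
ee_pos: [540.4, -342.5, 170.8]
tool_rot: [180.0, 0.0, 91.3]
contact_force: [0.2, -0.6, -4.0]
grip_width: 59.9
grasp_force: 20.0
```

```bash
python3 -m creep '0 0 0 0 0 0.104 0.1;0 0 0 0 0 0.104 0.1;15 -3.5 0 0 0 0 0.1;25 -5.7 0 0 0 0 0.1;32 -7.3 0 0 0 0 0.1;32 -7.3 0 0 0 0 0.1;32 -7.3 0 0 0 0 0.1;32 -7.3 0 0 0 0 0.1;32 -7.3 0 0 0 0 0.1;32 -7.3 0 0 0 0 0.1'; python3 -m creep '32 -7.3 0 0 0 0 0.1;32 -7.3 0 0 0 0 0.1;32 -7.3 0 0 0 0 0.1;32 -7.3 0 0 0 0 0.1;32 -7.3 0 0 0 0 0.1;31 -7.3 0 0 0 0 0.1;25 -6 0 0 0 0 0.1;14 -4 0 0 0 0 0.1;0 0 0 0 0 0 0.1;0 0 0 0 0 0 0.1'; python3 - <<'E'
from h import *
o=env.get_obs();g=env.grab_frame("wrist");f=env.grab_frame("scene");cv2.imwrite("pics/w6.png",g);cv2.imwrite("pics/sc6.png",f)
o={k:np.array(o[k]) for k in("ee_pos","tool_rot","joint_pos")};print(o)
a=cv2.resize(f[150:290,240:400],None,fx=1.75,fy=1.75,interpolation=2)
c=np.zeros((384,796,3),np.uint8);c[:a.shape[0],:280]=a;c[:,284:]=g;cv2.imwrite("pics/c6.png",c)
E
```

```text
time_s: 14.37
ee_pos: [529.3, -101.7, 169.3]
tool_rot: [-179.9, -0.0, 79.6]
contact_force: [0.4, -0.3, -3.4]
grip_width: 60.0
grasp_force: 20.0
time_s: 15.2
ee_pos: [518.6, 132.7, 169.6]
tool_rot: [-179.9, 0.1, 79.7]
contact_force: [-0.2, -0.1, -2.4]
grip_width: 59.7
grasp_force: 20.0
{'ee_pos': array([518.60880975, 132.69601383, 169.59051628]), 'tool_rot': array([-1.79888179e+02,  5.44586443e-02,  7.97362502e+01]), 'joint_pos': array([ 30.78240624,  12.1034819 , -53.23427765, 101.94557277,
        10.20969448,  71.14709823, -35.44798197])}
```

View pics/c6.png

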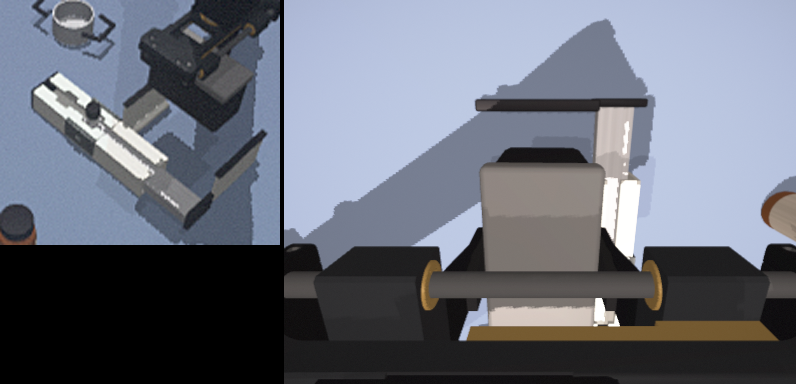

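```bash
python3 - <<'E'
from h import *
W=cam("wrist",{"ee_pos":[518.6,132.7,169.6],"tool_rot":[-179.9,0.05,79.7]})
y=np.radians(-10.6);X=np.array([np.cos(y),np.sin(y)]);Y=np.array([-np.sin(y),np.cos(y)])
g=cv2.imread("pics/w6.png")
print([int(v) for v in g[95:115,260].max(1)],[int(v) for v in g[140:175,260].max(1)])
f=lambda p,z:(lambda q:(round(q@X,1),round(q@Y,1)))(onz(W,p,z)[:2])
for nm,p,z in(("rim L",(200,109.5),81),("rim R",(350,106),81),("rimc",(260,108.5),81),("rim end L",(192,105),81),("lid far",(260,165),199),("lid L",(198,200),199),("lid R",(320,200),199)):print(nm,f(p,z))
print("tcp",np.array([518.6,132.7])@X,np.array([518.6,132.7])@Y)
E
```

```text
[147, 146, 145, 127, 69, 41, 44, 48, 46, 47, 44, 43, 41, 41, 37, 30, 82, 132, 145, 145] [128, 129, 129, 129, 130, 130, 130, 88, 37, 23, 21, 21, 21, 25, 23, 23, 26, 23, 22, 22, 23, 22, 35, 77, 84, 86, 94, 106, 121, 128, 133, 136, 139, 143, 145]
rim L (np.float64(438.2), np.float64(302.3))
rim R (np.float64(562.9), np.float64(305.7))
rimc (np.float64(488.2), np.float64(303.4))
rim end L (np.float64(431.8), np.float64(305.9))
lid far (np.float64(487.6), np.float64(280.7))
lid L (np.float64(457.5), np.float64(263.2))
lid R (np.float64(517.0), np.float64(263.5))
tcp 485.33992784265087 225.8326912599025
```

```bash
python3 -m creep '6 0.5 10 0 0 0 0.1;0 0 20 0 0 0 0.1;0 0 20 0 0 0 0.1;0 0 15 0 0 0 0.1;0 0 10 0 0 0 0.1;0 0 10 0 0 0 0.1;0 0 0 0 0 0 0.1'; python3 -m creep '0 0 8 0 0 0 0.1;0 0 8 0 0 0 0.1;0 0 6 0 0 0 0.1;0 0 5 0 0 0 0.1;0 0 3 0 0 0 0.1;0 0 0 0 0 0 0.1'
```

```text
time_s: 15.88
ee_pos: [520.7, 136.2, 83.5]
tool_rot: [-179.8, 0.1, 79.4]
contact_force: [-0.2, 0.1, -2.6]
grip_width: 59.7
grasp_force: 20.0
time_s: 16.38
ee_pos: [521.5, 136.9, 55.0]
tool_rot: [-179.9, 0.0, 79.4]
contact_force: [-0.0, -0.4, -3.0]
grip_width: 59.9
grasp_force: 20.0
```

```bash
python3 -m creep '0 0 2 0 0 0 0.1;0 0 1.5 0 0 0 0.1;0 0 1 0 0 0 0.1;0 0 0 0 0 0 0.1'; python3 -m creep '0 0 1 0 0 0 0.1;0 0 0 0 0 0 0.1'
```

```text
time_s: 16.72
ee_pos: [521.9, 136.9, 51.1]
tool_rot: [-180.0, 0.0, 79.4]
contact_force: [-0.5, -1.3, -3.6]
grip_width: 59.5
grasp_force: 20.0
time_s: 16.88
ee_pos: [522.0, 137.0, 50.1]
tool_rot: [180.0, 0.0, 79.4]
contact_force: [0.2, -0.1, -2.7]
grip_width: 60.0
grasp_force: 20.0
```

```bash
python3 -m creep '0 0 1 0 0 0 0.1;0 0 0 0 0 0 0.1'; python3 -m creep '0 0 0.7 0 0 0 0.1;0 0 0 0 0 0 0.1'
```

```text
time_s: 17.05
ee_pos: [522.1, 137.0, 49.8]
tool_rot: [180.0, 0.0, 79.4]
contact_force: [-1.5, -0.7, 3.5]
grip_width: 59.6
grasp_force: 20.0
time_s: 17.22
ee_pos: [522.1, 137.0, 49.8]
tool_rot: [180.0, 0.1, 79.4]
contact_force: [-3.4, -0.9, 9.8]
grip_width: 59.8
grasp_force: 20.0
```

```bash
python3 -m creep '0 0 -1.5 0 0 0 0.1;0 0 0 0 0 0 -0.5;0 0 0 0 0 0 -0.6;0 0 0 0 0 0 -0.6;0 0 0 0 0 0 -0.6'; python3 -m creep '0 0 -5 0 0 0 -0.6;0 0 -10 0 0 0 -0.6;0 0 -20 0 0 0 -0.6;0 0 -30 0 0 0 -0.6;0 0 -35 0 0 0 -0.6;0 0 -35 0 0 0 -0.6;0 0 -35 0 0 0 -0.6;0 0 0 0 0 0 -0.6;0 0 0 0 0 0 -0.6'; python3 - <<'E'
from h import *
o=env.get_obs();g=env.grab_frame("wrist");f=env.grab_frame("scene");s=env.grab_frame("side");print(o["ee_pos"],o["tool_rot"])
a=cv2.resize(f[150:290,240:400],None,fx=1.75,fy=1.75,interpolation=2);b=cv2.resize(s[190:310,200:340],None,fx=2,fy=2,interpolation=2)
c=np.zeros((490,796,3),np.uint8);c[:245,:280]=a;c[245:485,:280]=b;c[:384,284:]=g;cv2.imwrite("pics/c7.png",c)
E
```

```text
time_s: 17.63
ee_pos: [522.1, 137.0, 50.0]
tool_rot: [180.0, -0.0, 79.4]
contact_force: [-1.4, -0.0, 0.3]
grip_width: 69.1
grasp_force: 0.0
time_s: 18.38
ee_pos: [523.4, 137.7, 223.1]
tool_rot: [179.7, -0.1, 79.4]
contact_force: [-0.2, -0.6, -0.9]
grip_width: 69.7
grasp_force: 0.0
[523.43629346 137.69850082 223.07376216] [ 1.79683116e+02 -5.69931014e-02  7.94082609e+01]
```

View pics/c7.png

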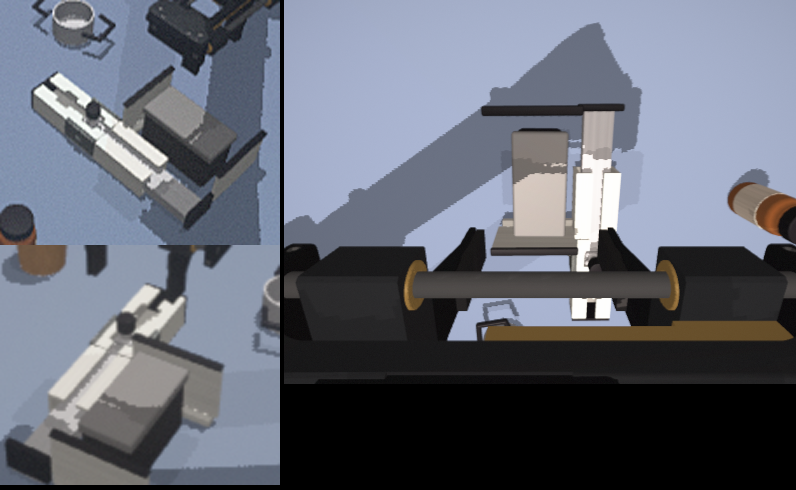

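```bash
python3 - <<'E'
from h import *
W=cam("wrist",{"ee_pos":[523.4,137.7,223.1],"tool_rot":[179.85,-0.05,79.4]})
y=np.radians(-10.6);X=np.array([np.cos(y),np.sin(y)]);Y=np.array([-np.sin(y),np.cos(y)])
f=lambda p,z:(lambda q:(round(q@X,1),round(q@Y,1)))(onz(W,(p[0]-284,p[1]),z)[:2])
for nm,p,z in(("far rim L",(482,115),81),("far rim R",(624,110),81),("near rim L",(491,247),81),("near rim R",(578,247),81),("lid FL",(513,132),80),("lid FR",(567,132),80),("lid NL",(513,236),80),("lid NR",(567,236),80),("tube far",(598,172),40),("tubeL",(575,172),40),("tubeR",(620,172),40),("tubenear L",(571,319),40),("tubenear R",(610,319),40),("button",(594,264),69)):print(nm,f(p,z))
E
```

```text
far rim L (np.float64(430.5), np.float64(301.8))
far rim R (np.float64(574.3), np.float64(306.6))
near rim L (np.float64(431.8), np.float64(152.5))
near rim R (np.float64(533.6), np.float64(152.4))
lid FL (np.float64(461.4), np.float64(284.7))
lid FR (np.float64(517.3), np.float64(284.7))
lid NL (np.float64(457.8), np.float64(166.2))
lid NR (np.float64(520.5), np.float64(166.1))
tube far (np.float64(560.1), np.float64(232.7))
tubeL (np.float64(532.0), np.float64(232.7))
tubeR (np.float64(587.0), np.float64(232.6))
tubenear L (np.float64(533.7), np.float64(14.4))
tubenear R (np.float64(590.3), np.float64(14.3))
button (np.float64(556.1), np.float64(122.4))
```

The tub stands upright and free, about 17 mm and 14 mm from the rims and at rack x≈-72. The button sits in the saddle hole, and the robot is clear of everything.

```bash
python3 -c "
from cell import env
print(env.finish_job())"
```

```text
the job is handed in; nothing more can be done
None
```

The job is handed in: the inner tube is slid out with the button up in the second hole, and the tub stands upright between the end plates, about 2 mm off centre, with the robot clear and nothing else on the counter moved.

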